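# Unstack the loading-corner kit onto its charging pads and rests

## Robot

A 6-joint arm with a two-finger parallel gripper is mounted at the origin on the work surface. World frame = base frame: x ahead of the robot, y to its left, z up, the work surface at z = 0. Lengths are in mm, angles in rad, forces in N, time in s.
With the tool pointing down it reaches from about 300 to 775 mm from the base axis. Payload 14.6 kg.
Tool frame: the origin (TCP) lies at the very end of the fingers, on their centre line; the grasp point (between the pads) lies 19 mm behind it; z points along the fingers, y is the line along which they close (so a half turn about z gives the same grasp; the last joint's range is limited). The gripper opens to 94 mm and grips with 3 to 60 N. Pads are 16 mm wide; open, the fingers measure 119 mm over their backs; the gripper's body (75 mm by 177 mm) begins 78 mm behind the grasp point.
Start: joints at [-0.067, 0.3, 1.521, -0, 1.321, -0.067], TCP at [549.99, -0.002, 205.446] pointing down, gripper open.
Joint ranges: [-3.03, 3.03], [-0.79, 2.21], [0.23, 2.52], [-1.04, 4.18], [0, 3.07], [-2.55, 2.55]. Speed limits (rad/s): [2.22, 2.22, 2.57, 3.14, 3.14, 3.14].

## Interface

Orientations are given as [roll, pitch, yaw] about the fixed x, y, z axes, in that order (R = Rz(yaw) Ry(pitch) Rx(roll)).
In Python, from cell import read_state, viewer, manip, models gives the robot as it stands.
- The arm moves only by the tool carry_out, never from a script. Its argument "deltas" is a list of rows, each an object with "dp": the shift along the tool's x, y, z in mm, a list of three; "roll": the turn about the tool's z in degrees; "gripper": the opening, from -1 (shut) to 1 (fully open), so that 0 is half open. In form: [{"dp": [tx, ty, tz], "roll": roll, "gripper": gripper}, ...]. A call has 1 to 12 rows; each row is the pose to reach, as a shift and turn from the pose commanded when the call began, along the tool's axes at that moment; what a row does not reach only later rows make up. A row lasts 1/12 s, in which the tool goes at most 41.7 mm and 7.16 degrees, less where a joint would pass 70% of its speed; a pose out of reach is approached as far as the arm can. A call with a gripper value outside its range is refused whole. The fingers move at their own pace and stop on an object; "newtons" is the grip in N (left out, the last holds). Time passes only in rows, so rows that repeat a pose let the fingers close. It gives the time, the measured TCP pose, the force, the opening and the grip force at its end, in the units of the state.
- read_state(): the state, without advancing time (a new reading comes with each control period).
- viewer.camera(name): name is "scene" or "side" or "wrist"; returns the picture (420x560x3 uint8, red, green, blue); there is no depth.
- viewer.camera_params(name): a dict with "fovy" (degrees; the focal length in pixels is half the picture's height over the tangent of half this angle, whatever the lens; pixels are square), "cx", "cy" (the principal point, pixels), "k1" (the pictures are not rectified: a ray, as slopes to the right and down, at radius r is drawn at 1 + k1 r^2 times it, then the intrinsics apply), "eye" and "attitude" of the camera in the world; the wrist camera has in their place "T_tool_cam" (4x4, takes a point from camera to tool coordinates, whose origin is the TCP and whose axes are the flange's). Camera axes: x right, y up, looking along -z (the intrinsics and any distortion apply to the point x, -y, -z); pixel columns grow to the right and rows downward; lengths in mm; the calibration is good to about 2 mm. A picture is of the moment at which its call begins: read the wrist's pose just before it. camera_params takes no time and is no camera call.
- manip.sign_off(): hands the job in; it is judged then, once.
Trained networks look in the newest picture that a camera, given by its name, has taken for a name from the list of things; names that differ only in an ending like _2 or _b are one class to them, and where a whole thing is asked for, a point or a joint stands for the part that bears it (a point fixed in the world has none). Each returns a list of dicts, best first, with "p" (0 to 1); they miss things now and then, are a little off and sometimes report something else, mostly with a low value. They report only what shows in the picture. A call takes as long as a camera call. They do not tell look-alikes from the thing itself.
- models.cut_out(camera, label): "region" (420x560 bool, what is visible of it) and "box" ([left, top, right, bottom] in pixels, round what is visible of it).
The state is a dict: "clock": time; "joints": joint angles; "qd": joint speeds; "effort": joint torques, N m; "eef_pos": TCP position; "eef_rot": TCP orientation; "wrist_force": force on the tool from outside, world axes, zero at the start; "moment": the same for the moment, N m; "finger_gap": finger opening in mm; "finger_force": force on a finger pad.
Only numpy, scipy, OpenCV 4.12 (cv2) and the standard library are available. Lean on these libraries where they do the work, as an engineer would, in place of code of your own. Each camera call takes 0.05 s, during which the arm holds its last target. There are 200 camera calls.

## Task

Take the stack of kit apart from the top down and set each thing in the middle of its own place: the sync plug upright on the round coaster, the smaller battery on the smaller charging pad, the larger battery on the larger charging pad, and the card case in the aluminium cradle between its end stops. The batteries and the case must lie flat and lengthwise along their places. Set each thing down rather than letting it drop from a height, and do not shift the lens hood or the light meter.

Things in the scene. Friction and masses are not known exactly. Their poses are not given: they have to be found in the camera images.
- plug_mid (a point): Chrome sync plug standing upright on top of the stack: 38 mm tall; its lower 22 mm is a chrome collar 22 mm in diameter (grip here), above it a black neck and a thin 9 mm tip. This point is on its axis half-way up, 19 mm above its foot; z up.
- battery_small_mid (a point): Smaller grey battery pack, second in the stack, under the plug: 54 x 36 x 22 mm (length, width, height). This point is its centre, 11 mm above its underside; x along its length, y along its width, z up; either end may lead.
- battery_large_mid (a point): Larger grey battery pack, third in the stack, under the smaller one: 80 x 52 x 28 mm. This point is its centre, 14 mm above its underside; x along its length, y along its width, z up; either end may lead.
- case_mid (a point): Memory card case at the bottom of the stack, on the counter: 110 x 62 x 24 mm, grey base with a clear polycarbonate lid, shut and solid. This point is its centre, 12 mm above its underside; x along its length, y along its width, z up; either end may lead. The things of the stack lie roughly centred on one another and each is smaller than the one below.
- coaster_top (a point): Round white ceramic coaster, 50 mm in diameter and 6 mm thick, fixed: the plug's place. This point is the centre of its top face; z up.
- pad_small_top (a point): Smaller flat black charging pad, 82 x 62 mm and 8 mm thick, fixed: the smaller battery's place. This point is the centre of its top face; x along its length, z up.
- pad_large_top (a point): Larger flat black charging pad, 108 x 80 mm and 8 mm thick, fixed: the larger battery's place. This point is the centre of its top face; x along its length, z up.
- cradle_top (a point): Aluminium cradle with a grey felt floor, 150 x 86 mm, fixed: the card case's place. Floor 6 mm above the counter; at each end of its length an end stop 6 mm thick stands 10 mm above the floor, leaving 138 mm between them; the long sides are open. This point is the centre of the floor; x along its length, z up.
- hood_mid (a point): Black lens hood lying on the counter, a bystander: an open ring 74 mm in diameter and 36 mm tall, loose. This point is its centre, 18 mm above the counter.
- meter_mid (a point): Black hand-held light meter with a white dome lying on the counter, a bystander: 64 x 40 mm, 28 mm tall at the dome, loose. This point is the centre of its body, 9 mm above the counter; x along its length.
Things that resemble listed ones, but are neither listed nor needed, are in the scene too. What is shaped like the part that bears battery_small_mid but orange or yellow is not meant.

How it is judged (in metres and radians):
On the way, in this order (a step that is already met when the one before it is completed fails the run):
1. the sync plug stands upright on the round coaster, let go (horizontal distance between plug_mid and coaster_top below 0.012 m and z of plug_mid in the frame of coaster_top below 0.023 m and angle between plug_mid's own z axis and vertical below 0.1 rad and contact force between plug and the fingers below 0.1 N), for 0.2 s.
2. the smaller battery lies centred and lengthwise on the smaller pad, let go (horizontal distance between battery_small_mid and pad_small_top below 0.012 m and z of battery_small_mid in the frame of pad_small_top below 0.015 m and angle between battery_small_mid's own z axis and vertical below 0.1 rad and angle between the x axis of battery_small_mid and the x axis of pad_small_top, either way round below 0.2 rad and contact force between battery_small and the fingers below 0.1 N), for 0.2 s.
3. the larger battery lies centred and lengthwise on the larger pad, let go (horizontal distance between battery_large_mid and pad_large_top below 0.012 m and z of battery_large_mid in the frame of pad_large_top below 0.018 m and angle between battery_large_mid's own z axis and vertical below 0.1 rad and angle between the x axis of battery_large_mid and the x axis of pad_large_top, either way round below 0.2 rad and contact force between battery_large and the fingers below 0.1 N), for 0.2 s.
4. the card case lies flat in the cradle between its end stops, let go (horizontal distance between case_mid and cradle_top below 0.012 m and z of case_mid in the frame of cradle_top below 0.016 m and angle between case_mid's own z axis and vertical below 0.1 rad and angle between the x axis of case_mid and the x axis of cradle_top, either way round below 0.2 rad and contact force between case and the fingers below 0.1 N), for 0.2 s.
At the end, for the whole second after the job is handed in: Plug on the coaster, smaller battery on the smaller pad, larger on the larger, case on the cradle floor: each within 12 mm of the middle, upright within 0.1 rad, batteries and case lengthwise within 0.2 rad, at rest; hood and meter within 15 mm of their start (horizontal distance between plug_mid and coaster_top below 0.012 m and z of plug_mid in the frame of coaster_top below 0.023 m and angle between each of plug_mid, battery_small_mid, battery_large_mid, case_mid's own z axis and vertical below 0.1 rad and linear speed of each of plug, battery_small, battery_large, case below 0.02 m/s and horizontal distance between battery_small_mid and pad_small_top below 0.012 m and z of battery_small_mid in the frame of pad_small_top below 0.015 m and angle between the x axis of battery_small_mid and the x axis of pad_small_top, either way round below 0.2 rad and horizontal distance between battery_large_mid and pad_large_top below 0.012 m and z of battery_large_mid in the frame of pad_large_top below 0.018 m and angle between the x axis of battery_large_mid and the x axis of pad_large_top, either way round below 0.2 rad and horizontal distance between case_mid and cradle_top below 0.012 m and z of case_mid in the frame of cradle_top below 0.016 m and angle between the x axis of case_mid and the x axis of cradle_top, either way round below 0.2 rad and distance of each of hood_mid, meter_mid from where it was at the start of the episode below 0.015 m); the robot touches nothing.
It fails at once if the sync plug is let go well above any place to rest (centre higher than 130 mm) (height (world z) of plug_mid above 0.13 m and contact force between plug and the fingers below 0.01 N).
It fails at once if the smaller battery is let go well above any place to rest (centre higher than 100 mm) (height (world z) of battery_small_mid above 0.1 m and contact force between battery_small and the fingers below 0.01 N).
It fails at once if the larger battery is let go well above any place to rest (centre higher than 80 mm) (height (world z) of battery_large_mid above 0.08 m and contact force between battery_large and the fingers below 0.01 N).
It fails at once if the card case is let go well above any place to rest (centre higher than 60 mm) (height (world z) of case_mid above 0.06 m and contact force between case and the fingers below 0.01 N).
It fails at once if the lens hood or the light meter is shifted by more than 15 mm (distance of any of hood_mid, meter_mid from where it was at the start of the episode above 0.015 m).
It also fails if it takes over 136 s, if anything falls off the work surface, if the arm or the gripper's body presses on something with over 40 N, if the wrist force passes 120 N, or if a joint passes its speed limit or range.

## Working session

There is one attempt and no reset: what is moved stays moved. The work goes in short steps, Python scripts to look and compute and a tool call to move; the robot and the scene stay as the last step left them, time stands still between calls to the robot, and variables do not carry over. Pictures are saved under pics/ and viewed, at most 14 in all, crops included, and the job is handed in when it is done.

Besides the shell and the picture viewer there is one more tool, called after "Request:" by a JSON object that holds its "api" and its "payload", one argument or row to a line. carry_out: Moves the arm, as the interface text tells. Its arguments: {"type":"object","properties":{"deltas":{"type":"array"},"newtons":{"type":"number"}},"required":["deltas"]}

```bash
ls; mkdir -p pics
python3 - <<'E'
from cell import read_state, viewer, manip, models
import cv2
print(read_state())
for n in ["scene","side","wrist"]:
    im=viewer.camera(n); cv2.imwrite(f"pics/{n}0.png",im[:,:,::-1]); print(n,viewer.camera_params(n))
E
```

```text
pics
{'clock': 0.0, 'joints': array([-6.66042452e-02,  3.00513439e-01,  1.52156096e+00,  1.04461044e-05,
        1.32069513e+00, -6.66102813e-02]), 'qd': array([ 5.42585285e-04,  3.62504826e-05,  2.36806922e-03, -2.02558225e-03,
        1.69791056e-03, -3.57941172e-04]), 'effort': array([-1.53750298e-03, -5.31805658e+01, -3.52735734e+01,  7.07558286e-02,
        2.43994006e-02, -4.79655944e-05]), 'eef_pos': array([5.49746097e+02, 1.44129980e-02, 2.04871616e+02]), 'eef_rot': array([-3.14041906e+00, -8.84296813e-05,  1.57079972e+00]), 'wrist_force': array([-0.62155592,  0.01119177, -0.25031467]), 'moment': array([-0.00504113, -0.01414854, -0.0596393 ]), 'finger_force': 0.0, 'finger_gap': 93.82968086785684}
scene {'fovy': 54.6409005231244, 'cx': 276.1140485631875, 'cy': 208.85491389814914, 'k1': -0.09043130274248698, 'eye': array([1042.21420399,   74.93915149,  770.37777644]), 'attitude': array([0.58559875, 0.01301123, 1.58582354])}
side {'fovy': 47.52202198131021, 'cx': 275.42319739122394, 'cy': 214.59343834017974, 'k1': -0.0910969710345661, 'eye': array([258.7082023 , 790.84377088, 597.06989976]), 'attitude': array([ 1.01316671, -0.00989306, -2.6989459 ])}
wrist {'fovy': 63.25568351282247, 'cx': 282.71541142241443, 'cy': 209.9373420456951, 'k1': -0.01819195147225831, 'T_tool_cam': array([[-1.45131876e-03,  9.61576728e-01,  2.74532494e-01,
         7.92412567e+01],
       [ 9.99998428e-01,  1.11591997e-03,  1.37788355e-03,
         7.19545582e-01],
       [ 1.01858446e-03,  2.74534063e-01, -9.61576836e-01,
        -1.79402386e+02],
       [ 0.00000000e+00,  0.00000000e+00,  0.00000000e+00,
         1.00000000e+00]])}
```

View pics/scene0.png

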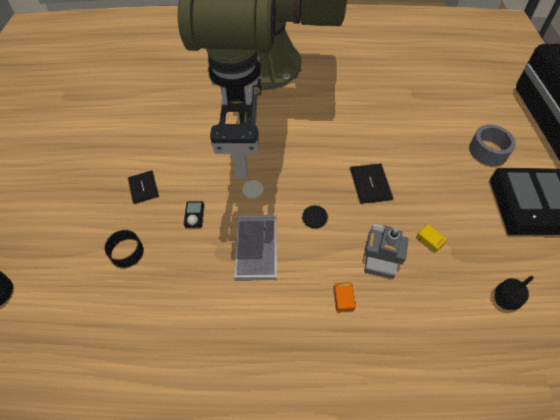

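View pics/side0.png

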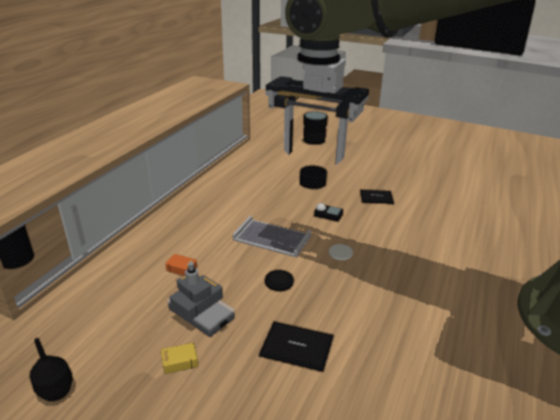

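The scene picture shows the stack at (386,248), with the plug on top at (395,233). The small pad is at (143,187), the large pad at (371,183), the white coaster at (253,189), the cradle at (256,247), the hood at (124,249) and the meter at (194,214). Look-alikes are the orange pack (345,297), the yellow pack (431,238), a black disc (315,216) that could pass for the coaster, and a grey ring (492,146) that could pass for the hood. I choose the grey stack, the white coaster and the black hood.

```bash
cat > h.py <<'E'
import numpy as np, cv2
from scipy.spatial.transform import Rotation as Ro
from scipy.optimize import minimize
from cell import read_state, viewer, manip, models
def cam(n, st=None):
    p=viewer.camera_params(n); f=210/np.tan(np.radians(p["fovy"]/2))
    K=np.array([[f,0,p["cx"]],[0,f,p["cy"]],[0,0,1.]]); d=np.array([p["k1"],0,0,0,0.])
    if "eye" in p: R=Ro.from_euler("xyz",p["attitude"]).as_matrix(); t=np.array(p["eye"])
    else:
        st=st or read_state(); T=np.array(p["T_tool_cam"]); Rt=Ro.from_euler("xyz",st["eef_rot"]).as_matrix()
        R=Rt@T[:3,:3]; t=Rt@T[:3,3]+st["eef_pos"]
    return K,d,R@np.diag([1,-1,-1.]),t      # R: cv cam -> world
def proj(c,P):
    K,d,R,t=c; q=(np.asarray(P,float)-t)@R
    return cv2.projectPoints(q,np.zeros(3),np.zeros(3),K,d)[0][:,0]
def back(c,uv,z):
    K,d,R,t=c; s=cv2.undistortPoints(np.asarray(uv,float).reshape(-1,1,2),K,d)[:,0]
    r=np.c_[s,np.ones(len(s))]@R.T; return t+r*((z-t[2])/r[:,2])[:,None]
def shot(n,name=None):
    st=read_state(); im=viewer.camera(n)
    if name: cv2.imwrite(f"pics/{name}.png",im[:,:,::-1])
    return im,cam(n,st)
def cuts(n,labels,k=3):
    o={}
    for l in labels:
        o[l]=[(r["p"],r["region"],r["box"]) for r in models.cut_out(n,l)[:k]]
    return o
def rect(c,mask,z):
    "mask's outline taken to plane z: minAreaRect centre, sizes, yaw of the long side"
    cs,_=cv2.findContours(mask.astype(np.uint8),cv2.RETR_EXTERNAL,cv2.CHAIN_APPROX_NONE)
    P=back(c,max(cs,key=len)[:,0],z)[:,:2]
    b=cv2.boxPoints(cv2.minAreaRect(P.astype(np.float32)))
    e=[b[1]-b[0],b[2]-b[1]]; L=[np.linalg.norm(x) for x in e]; i=int(np.argmax(L))
    return np.round(b.mean(0),1),np.round(sorted(L)[::-1],1),round(np.degrees(np.arctan2(e[i][1],e[i][0]))%180,1)
Z=dict(plug_mid=100,battery_small_mid=74,battery_large_mid=52,case_mid=24,coaster_top=6,pad_small_top=8,pad_large_top=8,cradle_top=6,hood_mid=36,meter_mid=18)
E
python3 - <<'E'
from h import *
for n in ["scene","side"]:
    im,c=shot(n)
    for l,rs in cuts(n,Z).items():
        for p,m,b in rs: print(n,l,round(p,2),np.round(b),*rect(c,m,Z[l]))
E
```

```text
scene plug_mid 0.71 [384. 229. 400. 245.] [657.1 282.9] [35.2 22.8] 171.5
scene battery_small_mid 0.68 [378. 226. 403. 256.] [655.4 283.4] [62.2 35.9] 157.4
scene battery_small_mid 0.67 [334. 286. 355. 313.] [769.3 183.9] [54.4 37.9] 4.8
scene battery_large_mid 0.85 [362. 229. 408. 263.] [654.9 280.3] [81.  66.4] 74.9
scene case_mid 0.6 [365. 223. 397. 279.] [687.5 270.5] [62.8 37.5] 74.5
scene coaster_top 0.61 [244. 179. 262. 199.] [478.3   2.4] [49.4 47.4] 0.3
scene pad_small_top 0.59 [129. 173. 157. 203.] [ 475.4 -261.3] [82.5 64.5] 23.3
scene pad_small_top 0.36 [185. 200. 205. 228.] [ 551.1 -128. ] [69.6 43. ] 0.5
scene pad_large_top 0.9 [349. 165. 395. 206.] [461.  278.1] [109.6  85.6] 7.9
scene cradle_top 0.77 [235. 213. 278. 278.] [628.2  16.7] [157.3  88.1] 0.8
scene hood_mid 0.68 [108. 232. 143. 267.] [ 654.1 -258.3] [93.8 70.8] 45.0
scene hood_mid 0.67 [131. 174. 157. 204.] [ 497.1 -248.3] [77.6 61. ] 21.4
scene meter_mid 0.72 [183. 199. 204. 228.] [ 557.5 -125. ] [68.8 43.2] 0.6
scene meter_mid 0.6 [106. 230. 142. 268.] [ 645.4 -266.7] [99.1 72.3] 38.9
side plug_mid 0.79 [
[... 282 characters left out ...]
.1 47.6] 43.7
side battery_large_mid 0.72 [170. 277. 222. 317.] [635.8 294. ] [92.8 72. ] 73.9
side case_mid 0.73 [171. 299. 236. 334.] [599.  300.9] [72.8 52.6] 75.2
side coaster_top 0.51 [330. 245. 355. 260.] [474.9   3. ] [45.8 44.6] 115.9
side pad_small_top 0.77 [363. 189. 394. 204.] [ 468.8 -257.5] [81.  72.8] 20.5
side pad_large_top 0.75 [259. 322. 337. 371.] [455.1 282.1] [109.6  86.9] 8.2
side cradle_top 0.89 [234. 219. 311. 256.] [631.6  14.9] [158.  101.3] 2.5
side cradle_top 0.45 [173. 276. 212. 303.] [688.5 230.2] [80.2 56.2] 159.3
side hood_mid 0.98 [301. 164. 328. 188.] [ 632.6 -233.7] [135.1  70.9] 107.7
side meter_mid 0.81 [314. 203. 346. 222.] [ 545.9 -117. ] [65.9 61.4] 7.1
```

Request:
{"api": "carry_out", "payload": {
  "deltas": [
    {"dp":[20,7,0],"roll":0,"gripper":1},
    {"dp":[50,18,0],"roll":0,"gripper":1},
    {"dp":[85,30,0],"roll":0,"gripper":1},
    {"dp":[120,43,0],"roll":0,"gripper":1},
    {"dp":[155,56,0],"roll":0,"gripper":1},
    {"dp":[190,69,0],"roll":0,"gripper":1},
    {"dp":[225,82,0],"roll":0,"gripper":1},
    {"dp":[255,94,0],"roll":0,"gripper":1},
    {"dp":[275,100,0],"roll":0,"gripper":1},
    {"dp":[285,100,0],"roll":0,"gripper":1},
    {"dp":[285,100,0],"roll":0,"gripper":1},
    {"dp":[285,100,0],"roll":0,"gripper":1}
  ]
}}

```text
clock: 2.25
eef_pos: [649.7, 284.4, 205.2]
eef_rot: [-3.141, 0.0, 1.571]
wrist_force: [-0.0, -0.8, -0.2]
finger_gap: 93.9
finger_force: 0.0
```

Run:
```python
from h import *
im,c=shot("wrist","w1"); s=read_state(); print(s["eef_pos"],s["eef_rot"],s["clock"])
for l,rs in cuts("wrist",list(Z)[:4]).items():
    for p,m,b in rs: print(l,round(p,2),np.round(b),*rect(c,m,Z[l]))
```

```text
[649.88896844 283.82214491 205.61752866] [3.14158240e+00 2.24491232e-04 1.57010879e+00] 2.3
plug_mid 0.9 [272. 190. 296. 217.] [650.3 287.6] [23.2 20.8] 89.9
battery_small_mid 0.9 [253. 169. 312. 225.] [648.6 287.5] [54.1 40.3] 160.7
battery_small_mid 0.87 [216.  53. 275. 114.] [616.5 386.3] [46.7 32.4] 41.9
battery_small_mid 0.78 [339. 245. 366. 280.] [718.7 220.6] [37.2 26.8] 95.6
battery_large_mid 0.6 [248. 149. 313. 236.] [654.8 313.4] [52.5 23.3] 163.0
battery_large_mid 0.35 [270. 191. 295. 219.] [650.2 275.3] [28.2 24.3] 90.0
case_mid 0.72 [221. 145. 330. 228.] [601.9 293.9] [63.2 36.5] 74.1
```

View pics/w1.png

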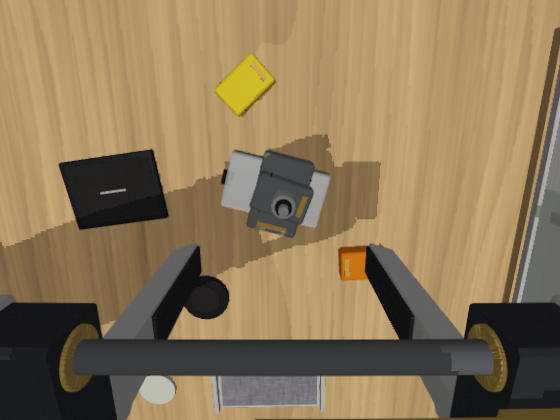

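The wrist picture shows the grey stack at (280,195): case, large battery, small battery, and the plug at (284,207). The yellow pack is at (245,85) and the orange one at (355,263). I'll check the stack in one close crop.

```bash
python3 -c "
import cv2
im=cv2.imread('pics/w1.png')[130:250,205:345];cv2.imwrite('pics/w1c.png',cv2.resize(im,None,fx=5,fy=5,interpolation=2))"
```

```text
(no output)
```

View pics/w1c.png

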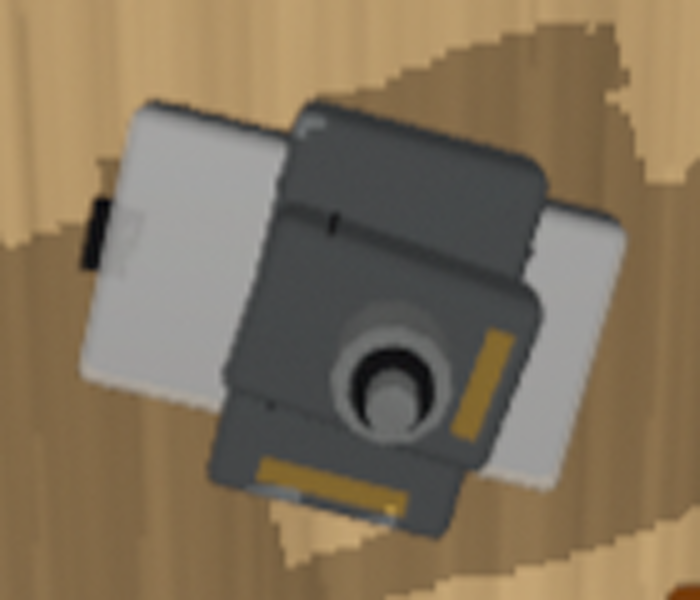

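The crop shows the plug tip at crop (393,398). Under it are the small battery (yaw about 164°), the large battery (about 74°) and the case (about 164°). All are grey, so the choice is right. Next I back-project the corners.

Run:
```python
from h import *
c=cam("wrist",dict(eef_pos=np.array([649.8,284.0,205.4]),eef_rot=[3.1415,0,1.5705]))
f=lambda p:np.array(p)/5+[204.6,129.6]
for n,p,z in [("case",[(140,105),(625,225),(550,488),(85,372)],24),("large",[(300,100),(550,168),(443,540),(208,485)],52),("small",[(283,203),(542,290),(485,470),(228,383)],74)]:
    q=back(c,f(p),z)[:,:2]; e=(q[1]+q[2]-q[0]-q[3])/2; g=(q[3]+q[2]-q[0]-q[1])/2
    print(n,q.mean(0).round(1),np.linalg.norm(e).round(1),np.degrees(np.arctan2(e[1],e[0])).round(1),np.linalg.norm(g).round(1),np.degrees(np.arctan2(g[1],g[0])).round(1))
print(back(c,f([(393,400)]),112),back(c,f([(390,383)]),96))
```

```text
case [641.6 282.9] 105.9 -14.4 60.4 -103.9
large [646.8 283.3] 50.2 -14.6 80.5 -104.6
small [649.1 286.9] 51.2 -19.2 36.3 -107.0
[[650.54257139 285.6468335  112.        ]] [[650.02082076 284.20048647  96.        ]]
```

Request:
{"api": "carry_out", "payload": {
  "deltas": [
    {"dp":[0,0,20],"roll":0,"gripper":0},
    {"dp":[0,0,50],"roll":0,"gripper":0},
    {"dp":[0,0,80],"roll":0,"gripper":0},
    {"dp":[0,0,105],"roll":0,"gripper":0},
    {"dp":[0,0,120],"roll":0,"gripper":0},
    {"dp":[0,0,127],"roll":0,"gripper":0},
    {"dp":[0,0,127],"roll":0,"gripper":0},
    {"dp":[0,0,127],"roll":0,"gripper":0}
  ],
  "newtons": 15
}}

```text
clock: 3.17
eef_pos: [650.4, 284.8, 79.6]
eef_rot: [3.14, -0.0, 1.57]
wrist_force: [0.1, 0.9, -0.4]
finger_gap: 47.7
finger_force: 0.0
```

Request:
{"api": "carry_out", "payload": {
  "deltas": [
    {"dp":[0,0,0],"roll":0,"gripper":-1},
    {"dp":[0,0,0],"roll":0,"gripper":-1},
    {"dp":[0,0,0],"roll":0,"gripper":-1},
    {"dp":[0,0,0],"roll":0,"gripper":-1},
    {"dp":[0,0,0],"roll":0,"gripper":-1},
    {"dp":[0,0,0],"roll":0,"gripper":-1},
    {"dp":[0,0,0],"roll":0,"gripper":-1},
    {"dp":[0,0,0],"roll":0,"gripper":-1}
  ]
}}

```text
clock: 3.83
eef_pos: [650.2, 285.1, 79.0]
eef_rot: [3.141, -0.0, 1.571]
wrist_force: [-1.0, -1.1, 5.7]
finger_gap: 21.2
finger_force: 15.0
```

Request:
{"api": "carry_out", "payload": {
  "deltas": [
    {"dp":[0,0,-10],"roll":0,"gripper":-1},
    {"dp":[0,0,-30],"roll":0,"gripper":-1},
    {"dp":[0,0,-55],"roll":0,"gripper":-1},
    {"dp":[-10,-6,-80],"roll":0,"gripper":-1},
    {"dp":[-35,-21,-100],"roll":0,"gripper":-1},
    {"dp":[-65,-40,-110],"roll":0,"gripper":-1},
    {"dp":[-98,-60,-115],"roll":0,"gripper":-1},
    {"dp":[-132,-80,-120],"roll":0,"gripper":-1},
    {"dp":[-166,-101,-120],"roll":0,"gripper":-1},
    {"dp":[-200,-122,-120],"roll":0,"gripper":-1},
    {"dp":[-232,-142,-120],"roll":0,"gripper":-1},
    {"dp":[-260,-158,-120],"roll":0,"gripper":-1}
  ]
}}

```text
clock: 4.83
eef_pos: [490.4, 23.4, 198.9]
eef_rot: [3.141, 0.0, 1.571]
wrist_force: [0.9, 0.3, -0.2]
finger_gap: 21.5
finger_force: 15.0
```

Request:
{"api": "carry_out", "payload": {
  "deltas": [
    {"dp":[-14,-9,0],"roll":0,"gripper":-1},
    {"dp":[-21,-13,0],"roll":0,"gripper":-1},
    {"dp":[-23,-14,0],"roll":0,"gripper":-1},
    {"dp":[-23,-14,0],"roll":0,"gripper":-1}
  ]
}}

```text
clock: 5.17
eef_pos: [478.3, 2.1, 198.7]
eef_rot: [3.141, -0.0, 1.57]
wrist_force: [-0.4, 0.0, -1.2]
finger_gap: 21.7
finger_force: 15.0
```

Run:
```python
from h import *
im,c=shot("wrist","w2"); s=read_state(); print(s["eef_pos"],s["eef_rot"],s["clock"],s["finger_gap"],s["finger_force"])
for l,rs in cuts("wrist",["coaster_top","cradle_top","plug_mid"]).items():
    for p,m,b in rs: print(l,round(p,2),np.round(b),*rect(c,m,Z[l]))
```

```text
[478.4391642    2.55541469 198.57084934] [ 3.14139796e+00 -1.08308086e-04  1.57110357e+00] 5.2167 21.37027562638725 14.999955743551254
coaster_top 0.63 [258. 165. 304. 210.] [476.7   0.7] [49.1 48.9] 179.9
cradle_top 0.96 [352. 137. 499. 213.] [633.1  12.4] [159.1  88.4] 1.3
plug_mid 0.71 [259. 240. 300. 293.] [477.9 -51.1] [53.6 35.9] 89.9
```

View pics/w2.png

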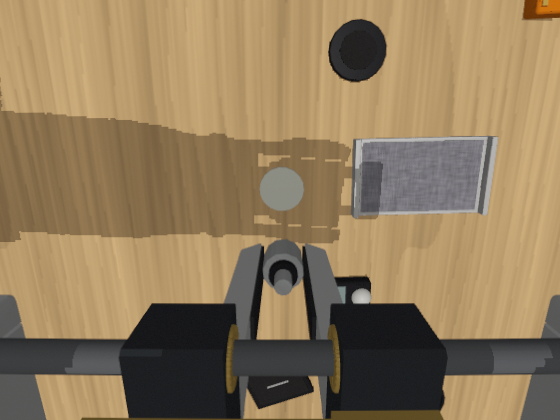

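The wrist picture shows the white coaster at (282,188) and the plug held upright at (284,268). The cradle is at (425,175).

Request:
{"api": "carry_out", "payload": {
  "deltas": [
    {"dp":[-1,-1,20],"roll":0,"gripper":-1},
    {"dp":[-1,-1,50],"roll":0,"gripper":-1},
    {"dp":[-1,-1,85],"roll":0,"gripper":-1},
    {"dp":[-1,-1,120],"roll":0,"gripper":-1},
    {"dp":[-1,-1,150],"roll":0,"gripper":-1},
    {"dp":[-1,-1,170],"roll":0,"gripper":-1},
    {"dp":[-1,-1,180],"roll":0,"gripper":-1},
    {"dp":[-1,-1,184],"roll":0,"gripper":-1},
    {"dp":[-1,-1,186],"roll":0,"gripper":-1},
    {"dp":[-1,-1,187],"roll":0,"gripper":-1},
    {"dp":[-1,-1,187],"roll":0,"gripper":-1},
    {"dp":[-1,-1,187],"roll":0,"gripper":-1}
  ]
}}

```text
clock: 6.37
eef_pos: [477.6, 1.0, 12.4]
eef_rot: [3.14, 0.0, 1.571]
wrist_force: [0.2, -1.3, -0.5]
finger_gap: 21.6
finger_force: 15.0
```

Request:
{"api": "carry_out", "payload": {
  "deltas": [
    {"dp":[0,0,1],"roll":0,"gripper":-1},
    {"dp":[0,0,1.5],"roll":0,"gripper":-1},
    {"dp":[0,0,2],"roll":0,"gripper":-1},
    {"dp":[0,0,2],"roll":0,"gripper":-1},
    {"dp":[0,0,2],"roll":0,"gripper":-1}
  ]
}}

```text
clock: 6.78
eef_pos: [477.5, 1.0, 10.8]
eef_rot: [3.14, 0.0, 1.571]
wrist_force: [-5.8, 1.7, 16.8]
finger_gap: 21.8
finger_force: 15.0
```

Contact. I release, pull up, and head back to the stack.

Request:
{"api": "carry_out", "payload": {
  "deltas": [
    {"dp":[0,0,-0.8],"roll":0,"gripper":-1},
    {"dp":[0,0,-0.8],"roll":0,"gripper":-0.4},
    {"dp":[0,0,-0.8],"roll":0,"gripper":-0.1},
    {"dp":[0,0,-0.8],"roll":0,"gripper":0},
    {"dp":[0,0,-0.8],"roll":0,"gripper":0},
    {"dp":[0,0,-0.8],"roll":0,"gripper":0},
    {"dp":[0,0,-15],"roll":0,"gripper":0},
    {"dp":[0,0,-45],"roll":0,"gripper":0.4},
    {"dp":[0,0,-85],"roll":0,"gripper":0.5},
    {"dp":[0,0,-125],"roll":0,"gripper":0.5},
    {"dp":[0,0,-165],"roll":0,"gripper":0.5},
    {"dp":[0,0,-190],"roll":0,"gripper":0.5}
  ]
}}

```text
clock: 7.78
eef_pos: [477.5, 1.0, 203.5]
eef_rot: [3.138, 0.0, 1.571]
wrist_force: [-0.4, -0.2, -0.6]
finger_gap: 70.1
finger_force: 0.0
```

Run:
```python
from h import *
im,c=shot("wrist","w3"); s=read_state(); print(s["eef_pos"],s["eef_rot"],s["clock"],s["finger_gap"],s["finger_force"])
for l,rs in cuts("wrist",["coaster_top","plug_mid"]).items():
    for p,m,b in rs: print(l,round(p,2),np.round(b),*rect(c,m,dict(plug_mid=28,coaster_top=6)[l]))
```

```text
[478.94629918   0.89938572 206.92005536] [3.13250219e+00 6.56643794e-04 1.57087448e+00] 7.8333 70.46382262829447 0.0
coaster_top 0.86 [260. 162. 303. 213.] [4.772e+02 2.000e-01] [48.6 48.3] 179.9
plug_mid 0.7 [274. 178. 293. 200.] [477.2   2.4] [22.8 20.3] 89.9
```

View pics/w3.png

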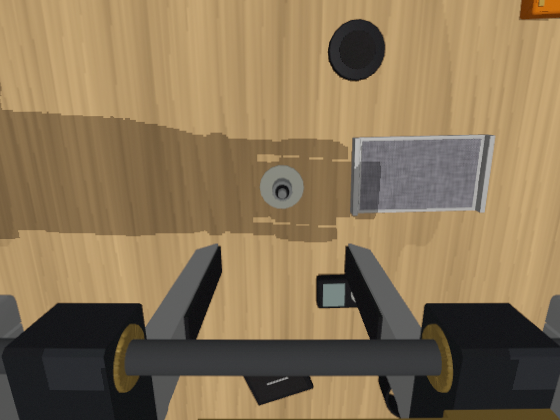

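The plug stands centred on the coaster, both at about (282,187). Next is the small battery.

Request:
{"api": "carry_out", "payload": {
  "deltas": [
    {"dp":[8,5,0],"roll":0,"gripper":0.7},
    {"dp":[30,18,0],"roll":2,"gripper":0.7},
    {"dp":[62,37,0],"roll":5,"gripper":0.7},
    {"dp":[95,57,0],"roll":8,"gripper":0.7},
    {"dp":[128,77,0],"roll":11,"gripper":0.7},
    {"dp":[161,97,0],"roll":14,"gripper":0.7},
    {"dp":[194,117,0],"roll":17,"gripper":0.7},
    {"dp":[227,137,0],"roll":17,"gripper":0.7},
    {"dp":[255,154,0],"roll":17,"gripper":0.7},
    {"dp":[275,167,0],"roll":17,"gripper":0.7},
    {"dp":[284,172,0],"roll":17,"gripper":0.7},
    {"dp":[285,172,0],"roll":17,"gripper":0.7}
  ]
}}

```text
clock: 8.93
eef_pos: [648.7, 288.4, 195.7]
eef_rot: [-3.138, 0.002, 1.276]
wrist_force: [-0.2, -0.2, -0.5]
finger_gap: 79.9
finger_force: 0.0
```

Run:
```python
from h import *
im,c=shot("wrist","w4"); s=read_state(); print(s["eef_pos"],s["eef_rot"],s["clock"],s["finger_gap"],s["finger_force"])
for l,rs in cuts("wrist",["battery_small_mid","battery_large_mid","case_mid"]).items():
    for p,m,b in rs: print(l,round(p,2),np.round(b),*rect(c,m,Z[l]))
cv2.imwrite('pics/w4c.png',cv2.resize(im[130:250,205:345,::-1],None,fx=5,fy=5,interpolation=2))
```

```text
[648.41074063 287.2388858  196.34836455] [-3.13860520e+00  2.25773247e-03  1.27537405e+00] 8.9833 79.94401035700886 0.0
battery_small_mid 0.93 [257. 183. 312. 222.] [649.  287.7] [53.5 38.5] 160.1
battery_small_mid 0.9 [361. 220. 419. 261.] [732.7 222.3] [47.2 37.1] 3.7
battery_small_mid 0.65 [194.  70. 246. 135.] [620.7 386.2] [46.7 32.6] 42.4
battery_large_mid 0.9 [252. 156. 309. 242.] [654.2 313.4] [52.5 25.5] 165.3
case_mid 0.58 [224. 162. 330. 227.] [601.6 295. ] [65.2 35.4] 75.7
```

View pics/w4c.png

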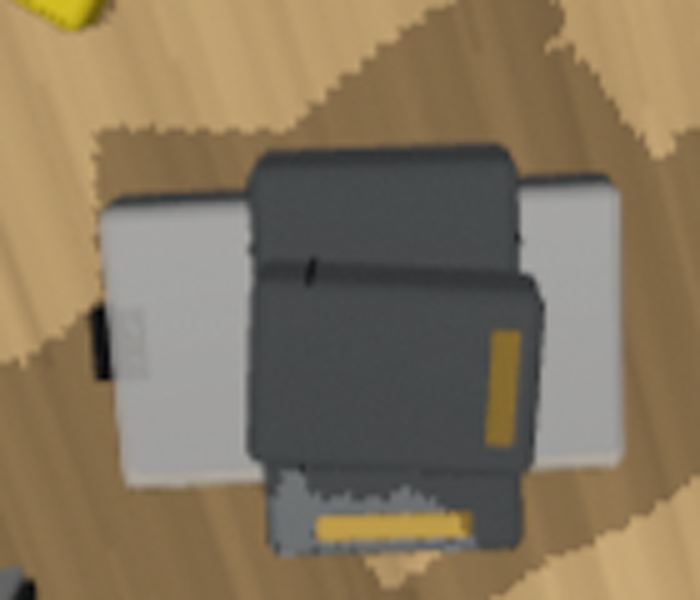

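The crop shows the small battery on top, centred near crop (395,370), with yaw about -19°. I descend and grip it by its ends.

Request:
{"api": "carry_out", "payload": {
  "deltas": [
    {"dp":[1,0,15],"roll":2,"gripper":0.6},
    {"dp":[1,0,45],"roll":2,"gripper":0.6},
    {"dp":[1,0,80],"roll":2,"gripper":0.6},
    {"dp":[1,0,110],"roll":2,"gripper":0.6},
    {"dp":[1,0,130],"roll":2,"gripper":0.6},
    {"dp":[1,0,140],"roll":2,"gripper":0.6},
    {"dp":[1,0,144],"roll":2,"gripper":0.6},
    {"dp":[1,0,144],"roll":2,"gripper":0.6},
    {"dp":[1,0,144],"roll":2,"gripper":-1},
    {"dp":[1,0,144],"roll":2,"gripper":-1},
    {"dp":[1,0,144],"roll":2,"gripper":-1},
    {"dp":[1,0,144],"roll":2,"gripper":-1}
  ],
  "newtons": 25
}}

```text
clock: 10.13
eef_pos: [649.6, 287.2, 56.6]
eef_rot: [3.141, -0.001, 1.239]
wrist_force: [-0.6, -0.4, 4.9]
finger_gap: 53.7
finger_force: 25.0
```

Request:
{"api": "carry_out", "payload": {
  "deltas": [
    {"dp":[0,0,0],"roll":0,"gripper":-1},
    {"dp":[0,0,0],"roll":0,"gripper":-1},
    {"dp":[0,0,0],"roll":0,"gripper":-1},
    {"dp":[0,0,0],"roll":0,"gripper":-1}
  ]
}}

```text
clock: 10.47
eef_pos: [649.6, 287.1, 56.6]
eef_rot: [3.141, -0.001, 1.239]
wrist_force: [-1.9, -0.4, 5.4]
finger_gap: 53.9
finger_force: 25.0
```

Request:
{"api": "carry_out", "payload": {
  "deltas": [
    {"dp":[0,0,-8],"roll":0,"gripper":-1},
    {"dp":[0,0,-25],"roll":0,"gripper":-1},
    {"dp":[0,0,-50],"roll":0,"gripper":-1},
    {"dp":[-8,0,-75],"roll":0,"gripper":-1},
    {"dp":[-25,0,-95],"roll":0,"gripper":-1},
    {"dp":[-50,0,-115],"roll":0,"gripper":-1},
    {"dp":[-80,1,-130],"roll":0,"gripper":-1},
    {"dp":[-113,2,-140],"roll":0,"gripper":-1},
    {"dp":[-148,3,-145],"roll":0,"gripper":-1},
    {"dp":[-184,4,-145],"roll":0,"gripper":-1},
    {"dp":[-220,5,-145],"roll":0,"gripper":-1},
    {"dp":[-256,6,-145],"roll":0,"gripper":-1}
  ]
}}

```text
clock: 11.47
eef_pos: [570.7, 41.5, 201.0]
eef_rot: [3.141, -0.0, 1.239]
wrist_force: [0.8, -0.3, -1.4]
finger_gap: 53.7
finger_force: 25.0
```

Request:
{"api": "carry_out", "payload": {
  "deltas": [
    {"dp":[-36,1,0],"roll":0,"gripper":-1},
    {"dp":[-72,2,0],"roll":-3,"gripper":-1},
    {"dp":[-108,3,0],"roll":-8,"gripper":-1},
    {"dp":[-144,3,0],"roll":-14,"gripper":-1},
    {"dp":[-180,4,0],"roll":-20,"gripper":-1},
    {"dp":[-214,4,0],"roll":-26,"gripper":-1},
    {"dp":[-246,5,0],"roll":-32,"gripper":-1},
    {"dp":[-274,5,0],"roll":-37,"gripper":-1},
    {"dp":[-296,6,0],"roll":-40,"gripper":-1},
    {"dp":[-310,6,0],"roll":-41,"gripper":-1},
    {"dp":[-318,6,0],"roll":-41,"gripper":-1},
    {"dp":[-318,6,0],"roll":-41,"gripper":-1}
  ]
}}

```text
clock: 12.47
eef_pos: [473.3, -260.7, 200.7]
eef_rot: [3.142, 0.0, 1.952]
wrist_force: [0.9, -0.1, -1.9]
finger_gap: 54.0
finger_force: 25.0
```

Run:
```python
from h import *
im,c=shot("wrist","w5"); s=read_state(); print(s["eef_pos"],s["eef_rot"],s["clock"],s["finger_gap"],s["finger_force"])
for l,rs in cuts("wrist",["pad_small_top","battery_small_mid"]).items():
    for p,m,b in rs: print(l,round(p,2),np.round(b),*rect(c,m,Z[l]))
```

```text
[ 473.66067202 -259.7391792   200.61937743] [ 3.14150315e+00 -4.81209720e-05  1.95301684e+00] 12.5167 53.82241862186553 24.995301961898804
battery_small_mid 0.93 [235. 228. 335. 304.] [ 497.6 -322.2] [100.1  78.2] 21.8
```

View pics/w5.png

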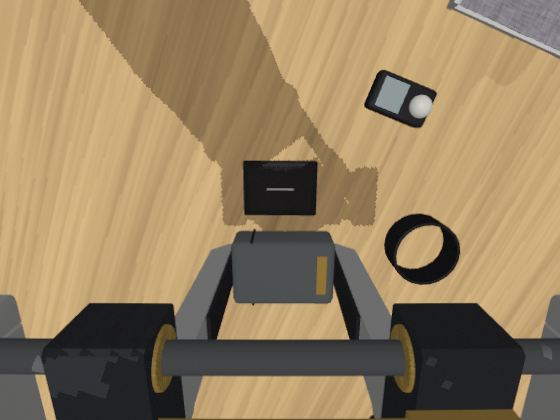

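The wrist picture shows the small pad at corners (244,161) to (317,215), parallel to the held battery, which is at (284,268).

Run:
```python
from h import *
s=read_state(); c=cam("wrist",dict(eef_pos=np.array([473.5,-260.1,200.6]),eef_rot=[3.1415,0,1.9526]))
q=back(c,[(243.5,161),(316.5,161),(317,215),(245,215)],8)[:,:2]; e=(q[1]+q[2]-q[0]-q[3])/2
print(q.mean(0),np.linalg.norm(e),np.linalg.norm(q[0]-q[3]),np.degrees(np.arctan2(e[1],e[0])))
th=np.radians(22);d=q.mean(0)-[473.5,-260.1]; print("tool x,y",d@[-np.sin(th),np.cos(th)],d@[np.cos(th),np.sin(th)])
```

```text
[ 471.96748582 -263.16321415] 80.82553472285521 61.49842250759028 21.80360168016528
tool x,y -2.2660727838835406 -2.5684226183562364
```

Request:
{"api": "carry_out", "payload": {
  "deltas": [
    {"dp":[-2,-2,20],"roll":0,"gripper":-1},
    {"dp":[-2,-2,50],"roll":0,"gripper":-1},
    {"dp":[-2,-2,85],"roll":0,"gripper":-1},
    {"dp":[-2,-2,120],"roll":0,"gripper":-1},
    {"dp":[-2,-2,150],"roll":0,"gripper":-1},
    {"dp":[-2,-2,170],"roll":0,"gripper":-1},
    {"dp":[-2,-2,180],"roll":0,"gripper":-1},
    {"dp":[-2,-2,185],"roll":0,"gripper":-1},
    {"dp":[-2,-2,187],"roll":0,"gripper":-1},
    {"dp":[-2,-2,188],"roll":0,"gripper":-1},
    {"dp":[-2,-2,188],"roll":0,"gripper":-1},
    {"dp":[-2,-2,188],"roll":0,"gripper":-1}
  ]
}}

```text
clock: 13.62
eef_pos: [473.2, -262.5, 13.5]
eef_rot: [3.141, 0.001, 1.955]
wrist_force: [-0.4, -0.1, -1.8]
finger_gap: 53.8
finger_force: 25.0
```

Request:
{"api": "carry_out", "payload": {
  "deltas": [
    {"dp":[0,0,1],"roll":0,"gripper":-1},
    {"dp":[0,0,1],"roll":0,"gripper":-1},
    {"dp":[0,0,1],"roll":0,"gripper":-1}
  ]
}}

```text
clock: 13.87
eef_pos: [473.1, -262.6, 12.5]
eef_rot: [3.141, 0.001, 1.955]
wrist_force: [-2.5, 1.5, 5.8]
finger_gap: 53.9
finger_force: 25.0
```

Request:
{"api": "carry_out", "payload": {
  "deltas": [
    {"dp":[0,0,0],"roll":0,"gripper":0.3},
    {"dp":[0,0,0],"roll":0,"gripper":0.5},
    {"dp":[0,0,0],"roll":0,"gripper":0.5},
    {"dp":[0,0,0],"roll":0,"gripper":0.5},
    {"dp":[0,0,-10],"roll":0,"gripper":0.5},
    {"dp":[0,0,-35],"roll":0,"gripper":0.5},
    {"dp":[0,0,-70],"roll":0,"gripper":0.5},
    {"dp":[0,0,-105],"roll":0,"gripper":0.5},
    {"dp":[0,0,-140],"roll":0,"gripper":0.5},
    {"dp":[0,0,-170],"roll":0,"gripper":0.5},
    {"dp":[0,0,-185],"roll":0,"gripper":0.5},
    {"dp":[0,0,-189],"roll":0,"gripper":0.5}
  ]
}}

```text
clock: 14.87
eef_pos: [473.4, -262.7, 204.3]
eef_rot: [3.139, 0.004, 1.955]
wrist_force: [-0.1, -0.8, 1.2]
finger_gap: 70.8
finger_force: 0.0
```

Run:
```python
from h import *
im,c=shot("wrist","w6"); s=read_state(); print(s["eef_pos"],s["eef_rot"],s["clock"],s["finger_gap"],s["finger_force"])
for l,rs in cuts("wrist",["pad_small_top","battery_small_mid"]).items():
    for p,m,b in rs: print(l,round(p,2),np.round(b),*rect(c,m,dict(pad_small_top=8,battery_small_mid=30)[l]))
```

```text
[ 473.11721203 -262.57952368  202.89416833] [3.13949931e+00 2.96340403e-03 1.95475546e+00] 14.9167 70.76224554334961 0.0
pad_small_top 0.74 [246. 161. 318. 212.] [ 470.3 -263.3] [81.4 61.8] 21.9
pad_small_top 0.46 [448.   1. 559.  54.] [620.3 -10.4] [132.7  46.2] 1.1
battery_small_mid 0.69 [259. 172. 308. 207.] [ 472.5 -262.8] [54.1 36.9] 21.9
```

View pics/w6.png

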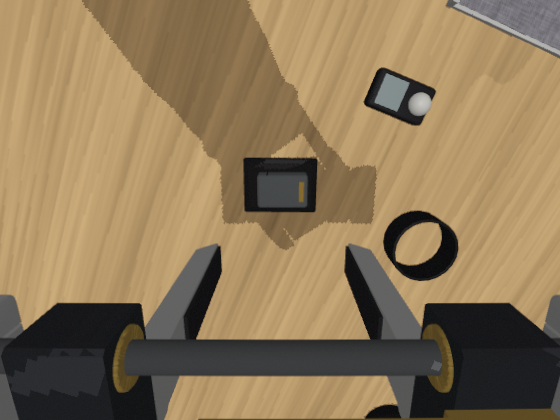

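The small battery sits centred on its pad, at about (283,187) against (281,185). Back to the stack for the large battery.

Request:
{"api": "carry_out", "payload": {
  "deltas": [
    {"dp":[6,5,0],"roll":0,"gripper":0.6},
    {"dp":[20,17,0],"roll":0,"gripper":0.6},
    {"dp":[40,33,0],"roll":0,"gripper":0.6},
    {"dp":[65,54,0],"roll":0,"gripper":0.6},
    {"dp":[93,77,0],"roll":0,"gripper":0.6},
    {"dp":[121,100,0],"roll":0,"gripper":0.6},
    {"dp":[149,124,0],"roll":0,"gripper":0.6},
    {"dp":[177,147,0],"roll":0,"gripper":0.6},
    {"dp":[205,170,0],"roll":0,"gripper":0.6}
  ]
}}

```text
clock: 15.77
eef_pos: [553.2, -6.1, 199.1]
eef_rot: [-3.14, -0.001, 1.955]
wrist_force: [1.1, -0.2, 0.7]
finger_gap: 75.3
finger_force: 0.0
```

Request:
{"api": "carry_out", "payload": {
  "deltas": [
    {"dp":[28,23,0],"roll":2,"gripper":0.6},
    {"dp":[56,46,0],"roll":6,"gripper":0.6},
    {"dp":[84,69,0],"roll":11,"gripper":0.6},
    {"dp":[112,93,0],"roll":16,"gripper":0.6},
    {"dp":[140,116,0],"roll":21,"gripper":0.6},
    {"dp":[168,139,0],"roll":26,"gripper":0.6},
    {"dp":[194,161,0],"roll":31,"gripper":0.6},
    {"dp":[215,178,0],"roll":35,"gripper":0.6},
    {"dp":[228,189,0],"roll":37,"gripper":0.6},
    {"dp":[235,195,0],"roll":37,"gripper":0.6},
    {"dp":[236,196,0],"roll":37,"gripper":0.6},
    {"dp":[236,196,0],"roll":37,"gripper":0.6}
  ]
}}

```text
clock: 16.77
eef_pos: [646.2, 284.2, 198.7]
eef_rot: [-3.14, 0.001, 1.31]
wrist_force: [-0.6, 0.1, 0.0]
finger_gap: 75.3
finger_force: 0.0
```

Run:
```python
from h import *
im,c=shot("wrist","w7"); s=read_state(); print(s["eef_pos"],s["eef_rot"],s["clock"],s["finger_gap"],s["finger_force"])
for l,rs in cuts("wrist",["battery_large_mid","case_mid","pad_large_top"]).items():
    for p,m,b in rs: print(l,round(p,2),np.round(b),*rect(c,m,Z[l]))
```

```text
[646.34541921 283.5181805  199.24045497] [-3.14017589e+00  1.16105141e-03  1.30934257e+00] 16.8167 75.29252739402479 0.0
battery_large_mid 0.64 [255. 153. 311. 235.] [647.2 284.9] [82.9 53. ] 74.8
pad_large_top 0.76 [ 74. 184. 181. 278.] [458.5 279.2] [110.7  82.3] 7.2
```

Request:
{"api": "carry_out", "payload": {
  "deltas": [
    {"dp":[0,0,20],"roll":0,"gripper":0.6},
    {"dp":[0,0,50],"roll":0,"gripper":0.6},
    {"dp":[0,0,85],"roll":0,"gripper":0.6},
    {"dp":[0,0,120],"roll":0,"gripper":0.6},
    {"dp":[0,0,148],"roll":0,"gripper":0.6},
    {"dp":[0,0,165],"roll":0,"gripper":0.6},
    {"dp":[0,0,171],"roll":0,"gripper":0.6},
    {"dp":[0,0,172],"roll":0,"gripper":0.6},
    {"dp":[0,0,172],"roll":0,"gripper":0.6},
    {"dp":[0,0,172],"roll":0,"gripper":-1},
    {"dp":[0,0,172],"roll":0,"gripper":-1},
    {"dp":[0,0,172],"roll":0,"gripper":-1}
  ],
  "newtons": 30
}}

```text
clock: 17.97
eef_pos: [647.3, 283.8, 29.7]
eef_rot: [3.14, -0.001, 1.309]
wrist_force: [0.1, -0.1, 0.5]
finger_gap: 58.6
finger_force: 0.0
```

Request:
{"api": "carry_out", "payload": {
  "deltas": [
    {"dp":[0,0,0],"roll":0,"gripper":-1},
    {"dp":[0,0,0],"roll":0,"gripper":-1},
    {"dp":[0,0,0],"roll":0,"gripper":-1},
    {"dp":[0,0,0],"roll":0,"gripper":-1}
  ]
}}

```text
clock: 18.3
eef_pos: [647.0, 283.9, 29.3]
eef_rot: [3.141, -0.001, 1.309]
wrist_force: [-1.8, -0.8, 6.0]
finger_gap: 52.0
finger_force: 30.0
```

Request:
{"api": "carry_out", "payload": {
  "deltas": [
    {"dp":[0,0,-8],"roll":0,"gripper":-1},
    {"dp":[0,0,-25],"roll":0,"gripper":-1},
    {"dp":[0,0,-50],"roll":0,"gripper":-1},
    {"dp":[0,0,-80],"roll":4,"gripper":-1},
    {"dp":[-5,-16,-110],"roll":10,"gripper":-1},
    {"dp":[-12,-40,-135],"roll":17,"gripper":-1},
    {"dp":[-20,-68,-155],"roll":24,"gripper":-1},
    {"dp":[-29,-98,-167],"roll":31,"gripper":-1},
    {"dp":[-38,-128,-171],"roll":38,"gripper":-1},
    {"dp":[-45,-153,-172],"roll":45,"gripper":-1},
    {"dp":[-50,-170,-172],"roll":52,"gripper":-1},
    {"dp":[-53,-180,-172],"roll":59,"gripper":-1}
  ]
}}

```text
clock: 19.3
eef_pos: [457.3, 279.1, 201.1]
eef_rot: [-3.141, -0.0, 0.274]
wrist_force: [0.1, -0.5, -3.2]
finger_gap: 52.0
finger_force: 30.0
```

Request:
{"api": "carry_out", "payload": {
  "deltas": [
    {"dp":[0,0,0],"roll":5,"gripper":-1},
    {"dp":[0,0,0],"roll":8,"gripper":-1},
    {"dp":[0,0,0],"roll":8,"gripper":-1},
    {"dp":[0,0,0],"roll":8,"gripper":-1}
  ]
}}

```text
clock: 19.63
eef_pos: [459.1, 279.1, 200.5]
eef_rot: [3.142, 0.0, 0.142]
wrist_force: [0.6, -0.2, -3.0]
finger_gap: 51.9
finger_force: 30.0
```

Run:
```python
from h import *
im,c=shot("wrist","w8"); s=read_state(); print(s["eef_pos"],s["eef_rot"],s["clock"],s["finger_gap"],s["finger_force"])
for l,rs in cuts("wrist",["battery_large_mid","case_mid","pad_large_top"]).items():
    for p,m,b in rs: print(l,round(p,2),np.round(b),*rect(c,m,Z[l]))
```

```text
[459.18454859 279.03058812 200.45874594] [3.14152561e+00 2.23035781e-04 1.41689284e-01] 19.6833 51.72928514178902 29.99934732913971
battery_large_mid 0.83 [228. 189. 336. 341.] [381.3 267.1] [171.7 108.2] 8.0
case_mid 0.87 [257.   0. 344.  73.] [617.7 287.2] [74.4 62.2] 166.2
pad_large_top 0.6 [249. 139. 322. 189.] [484.7 282. ] [80.8 54.8] 98.0
```

View pics/w8.png

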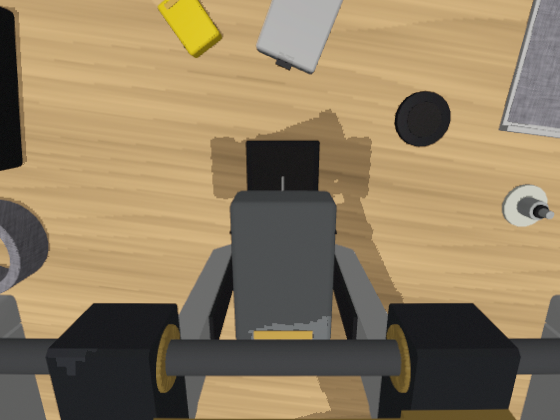

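The picture shows the far part of the large pad at (249–322, 139–189), parallel to the held battery. The pad centre works out at about (458.4, 278.3).

Request:
{"api": "carry_out", "payload": {
  "deltas": [
    {"dp":[-2,1,20],"roll":0,"gripper":-1},
    {"dp":[-2,1,50],"roll":0,"gripper":-1},
    {"dp":[-2,1,85],"roll":0,"gripper":-1},
    {"dp":[-2,1,120],"roll":0,"gripper":-1},
    {"dp":[-2,1,150],"roll":0,"gripper":-1},
    {"dp":[-2,1,170],"roll":0,"gripper":-1},
    {"dp":[-2,1,180],"roll":0,"gripper":-1},
    {"dp":[-2,1,184],"roll":0,"gripper":-1},
    {"dp":[-2,1,186],"roll":0,"gripper":-1},
    {"dp":[-2,1,187],"roll":0,"gripper":-1},
    {"dp":[-2,1,187],"roll":0,"gripper":-1},
    {"dp":[-2,1,187],"roll":0,"gripper":-1}
  ]
}}

```text
clock: 20.83
eef_pos: [457.9, 278.1, 14.5]
eef_rot: [-3.141, -0.002, 0.14]
wrist_force: [0.2, -0.1, -2.8]
finger_gap: 51.7
finger_force: 30.0
```

Request:
{"api": "carry_out", "payload": {
  "deltas": [
    {"dp":[0,0,1],"roll":0,"gripper":-1},
    {"dp":[0,0,1],"roll":0,"gripper":-1},
    {"dp":[0,0,1],"roll":0,"gripper":-1}
  ]
}}

```text
clock: 21.08
eef_pos: [457.8, 278.1, 13.2]
eef_rot: [-3.141, -0.001, 0.14]
wrist_force: [-0.8, -0.8, 5.3]
finger_gap: 51.8
finger_force: 30.0
```

Request:
{"api": "carry_out", "payload": {
  "deltas": [
    {"dp":[0,0,0],"roll":0,"gripper":0.3},
    {"dp":[0,0,0],"roll":0,"gripper":0.6},
    {"dp":[0,0,0],"roll":0,"gripper":0.6},
    {"dp":[0,0,0],"roll":0,"gripper":0.6},
    {"dp":[0,0,-10],"roll":0,"gripper":0.6},
    {"dp":[0,0,-35],"roll":0,"gripper":0.6},
    {"dp":[0,0,-70],"roll":0,"gripper":0.7},
    {"dp":[0,0,-105],"roll":0,"gripper":0.7},
    {"dp":[0,0,-140],"roll":0,"gripper":0.7},
    {"dp":[0,0,-170],"roll":0,"gripper":0.7},
    {"dp":[0,0,-185],"roll":0,"gripper":0.7},
    {"dp":[0,0,-188],"roll":0,"gripper":0.7}
  ]
}}

```text
clock: 22.08
eef_pos: [458.2, 278.3, 204.4]
eef_rot: [-3.14, -0.005, 0.14]
wrist_force: [-0.3, 0.5, -0.3]
finger_gap: 79.9
finger_force: 0.0
```

Run:
```python
from h import *
im,c=shot("wrist","w9"); s=read_state(); print(s["eef_pos"],s["eef_rot"],s["clock"],s["finger_gap"],s["finger_force"])
for l,rs in cuts("wrist",["battery_large_mid","case_mid","pad_large_top"]).items():
    for p,m,b in rs: print(l,round(p,2),np.round(b),*rect(c,m,dict(battery_large_mid=36,case_mid=24,pad_large_top=8)[l]))
```

```text
[457.81289099 278.04586588 202.62755171] [-3.14049639 -0.00321229  0.13962998] 22.1333 79.86417558559292 0.0
battery_large_mid 0.89 [257. 154. 310. 232.] [459.6 277.3] [81.3 50.5] 7.9
case_mid 0.71 [256.   0. 341.  76.] [618.4 287.3] [76.7 62. ] 165.4
case_mid 0.34 [500. 185. 544. 228.] [480.4  16.9] [46.3 45.9] 171.9
pad_large_top 0.69 [245. 140. 320. 234.] [458.1 278.6] [107.9  80.8] 8.1
```

The large battery lies centred on its pad, within 2 mm. Now the case.

Request:
{"api": "carry_out", "payload": {
  "deltas": [
    {"dp":[6,1,0],"roll":0,"gripper":0.8},
    {"dp":[22,2,0],"roll":2,"gripper":0.8},
    {"dp":[45,5,0],"roll":5,"gripper":0.8},
    {"dp":[75,8,0],"roll":9,"gripper":0.8},
    {"dp":[105,12,0],"roll":14,"gripper":0.8},
    {"dp":[135,15,0],"roll":18,"gripper":0.8},
    {"dp":[158,18,0],"roll":21,"gripper":0.8},
    {"dp":[174,20,0],"roll":22,"gripper":0.8},
    {"dp":[182,21,0],"roll":22,"gripper":0.8},
    {"dp":[183,21,0],"roll":22,"gripper":0.8},
    {"dp":[183,21,0],"roll":22,"gripper":0.8}
  ]
}}

```text
clock: 23.2
eef_pos: [641.5, 282.3, 198.8]
eef_rot: [3.14, 0.002, -0.244]
wrist_force: [-0.6, 0.6, 0.3]
finger_gap: 84.8
finger_force: 0.0
```

Run:
```python
from h import *
im,c=shot("wrist","w10"); s=read_state(); print(s["eef_pos"],s["eef_rot"],s["clock"],s["joints"][5])
for l,rs in cuts("wrist",["case_mid","cradle_top"]).items():
    for p,m,b in rs: print(l,round(p,2),np.round(b),*rect(c,m,Z[l]))
```

```text
[641.19974703 282.42829037 199.35803765] [ 3.14072256e+00  1.24816231e-03 -2.44170406e-01] 23.25 2.1776055756053805
case_mid 0.6 [254. 136. 313. 240.] [642. 282.] [112.   61.6] 165.9
cradle_top 0.67 [478.  57. 560. 212.] [629.1  18.9] [156.9  86.4] 179.1
```

View pics/w10.png

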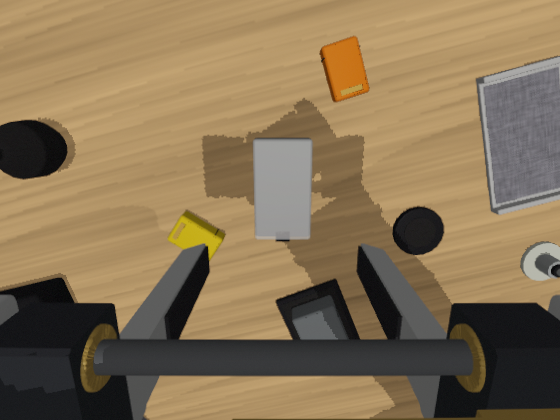

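The wrist picture shows the case at (283,188), aligned with the fingers. The yellow pack (196,235) and the black disc (418,230) are clear of them.

Request:
{"api": "carry_out", "payload": {
  "deltas": [
    {"dp":[0,0,20],"roll":0,"gripper":0.8},
    {"dp":[0,0,50],"roll":0,"gripper":0.8},
    {"dp":[0,0,85],"roll":0,"gripper":0.8},
    {"dp":[0,0,120],"roll":0,"gripper":0.8},
    {"dp":[0,0,152],"roll":0,"gripper":0.8},
    {"dp":[0,0,175],"roll":0,"gripper":0.8},
    {"dp":[0,0,188],"roll":0,"gripper":0.8},
    {"dp":[0,0,194],"roll":0,"gripper":0.8},
    {"dp":[0,0,195],"roll":0,"gripper":0.8},
    {"dp":[0,0,195],"roll":0,"gripper":0.8},
    {"dp":[0,0,195],"roll":0,"gripper":-1},
    {"dp":[0,0,195],"roll":0,"gripper":-1}
  ],
  "newtons": 35
}}

```text
clock: 24.35
eef_pos: [642.2, 282.8, 7.2]
eef_rot: [-3.14, -0.002, -0.244]
wrist_force: [-0.1, 0.9, -0.4]
finger_gap: 74.7
finger_force: 0.0
```

Request:
{"api": "carry_out", "payload": {
  "deltas": [
    {"dp":[0,0,0],"roll":0,"gripper":-1},
    {"dp":[0,0,0],"roll":0,"gripper":-1},
    {"dp":[0,0,0],"roll":0,"gripper":-1},
    {"dp":[0,0,0],"roll":0,"gripper":-1},
    {"dp":[0,0,0],"roll":0,"gripper":-1}
  ]
}}

```text
clock: 24.77
eef_pos: [641.8, 282.6, 6.2]
eef_rot: [-3.141, -0.001, -0.244]
wrist_force: [-2.5, -0.7, 7.1]
finger_gap: 61.7
finger_force: 35.0
```

The case is held. Before carrying it, I fit the cradle's outline in the fixed cameras and check it on the earlier wrist picture.

Run:
```python
from h import *
def boxes(x,y,a):
    R=np.array([[np.cos(a),-np.sin(a)],[np.sin(a),np.cos(a)]]); B=[]
    for x0,x1,z1 in [(-75,75,6),(-75,-69,16),(69,75,16)]:
        P=np.array([[X,Y,zz] for X in (x0,x1) for Y in (-43,43) for zz in (0,z1)],float); P[:,:2]=P[:,:2]@R.T+[x,y]; B.append(P)
    return B
def cost(v,data):
    t=0
    for c,m in data:
        g=np.zeros((1680,2240),np.uint8)
        for P in boxes(v[0],v[1],v[2]/100): cv2.fillConvexPoly(g,cv2.convexHull(np.round(proj(c,P)*4+1.5).astype(np.int32)),1)
        M=cv2.resize(m.astype(np.uint8),(2240,1680),interpolation=0); t+=1-(g&M).sum()/(g|M).sum()
    return t
D=[]
for n in ["scene","side"]:
    im,c=shot(n); r=models.cut_out(n,"cradle_top")[0]; D.append((c,r["region"]))
fit=lambda d:minimize(cost,[630,15,1],args=(d,),method="Nelder-Mead",options=dict(initial_simplex=[[630,15,1],[636,15,1],[630,21,1],[630,15,5]],maxiter=80))
for d in (D[:1],D[1:],D):
    o=fit(d); print(o.x,o.fun)
c=cam("wrist",dict(eef_pos=np.array([478.4,2.4,198.6]),eef_rot=[3.1414,0,1.571]))
im=cv2.imread("pics/w2.png"); g=cv2.resize(im[125:225,340:510],None,fx=4.5,fy=4.5,interpolation=2)
for P in boxes(o.x[0],o.x[1],o.x[2]/100): cv2.polylines(g,[cv2.convexHull(np.round((proj(c,P)-[339.5,124.5])*4.5).astype(np.int32))],True,(0,0,255),1)
cv2.imwrite("pics/cr.png",g)
```

```text
[629.94239325  16.39379607   1.60768412] 0.023013229715977412
[628.93067568  14.19973821   3.48643304] 0.11799773871929287
[629.47812414  16.22129844   1.5762467 ] 0.15989647873326474
```

View pics/cr.png

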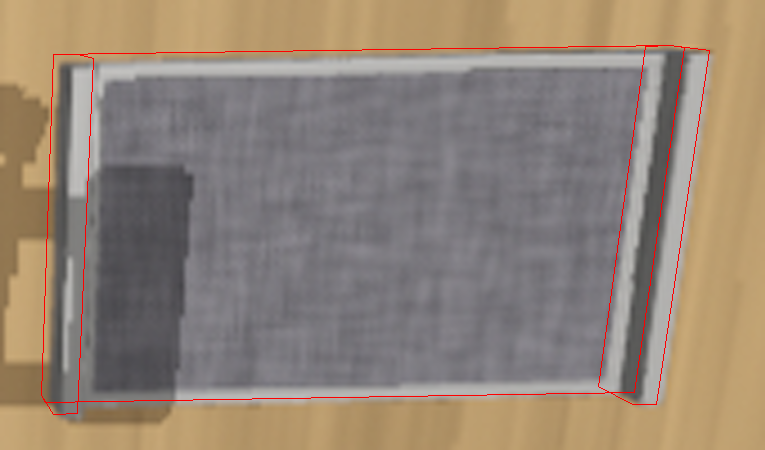

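The overlay agrees with the cradle to about 2 mm, with the picture slightly below the outline. I take its centre as (630, 15) with yaw about 1°.

Request:
{"api": "carry_out", "payload": {
  "deltas": [
    {"dp":[0,0,-8],"roll":0,"gripper":-1},
    {"dp":[0,0,-25],"roll":0,"gripper":-1},
    {"dp":[1,7,-45],"roll":0,"gripper":-1},
    {"dp":[5,24,-62],"roll":-2,"gripper":-1},
    {"dp":[10,50,-72],"roll":-4,"gripper":-1},
    {"dp":[16,80,-75],"roll":-6,"gripper":-1},
    {"dp":[23,112,-75],"roll":-8,"gripper":-1},
    {"dp":[30,145,-75],"roll":-10,"gripper":-1},
    {"dp":[36,178,-75],"roll":-12,"gripper":-1},
    {"dp":[43,210,-75],"roll":-14,"gripper":-1},
    {"dp":[48,236,-75],"roll":-15,"gripper":-1},
    {"dp":[52,253,-75],"roll":-15,"gripper":-1}
  ]
}}

```text
clock: 25.97
eef_pos: [630.3, 21.8, 80.7]
eef_rot: [3.141, 0.0, 0.017]
wrist_force: [1.8, -0.1, -2.4]
finger_gap: 61.5
finger_force: 35.0
```

Request:
{"api": "carry_out", "payload": {
  "deltas": [
    {"dp":[0,7,0],"roll":0,"gripper":-1},
    {"dp":[-1,9,0],"roll":0,"gripper":-1},
    {"dp":[-1,9,0],"roll":0,"gripper":-1},
    {"dp":[-1,9,0],"roll":0,"gripper":-1}
  ]
}}

```text
clock: 26.3
eef_pos: [629.9, 16.6, 80.5]
eef_rot: [-3.141, 0.0, 0.018]
wrist_force: [0.5, 0.5, -2.0]
finger_gap: 61.4
finger_force: 35.0
```

Run:
```python
from h import *
s=read_state(); print(s["eef_pos"],s["eef_rot"],s["finger_gap"],s["finger_force"])
im,c=shot("scene"); g=im[190:310,190:330,::-1]; cv2.imwrite("pics/s2.png",cv2.resize(g,None,fx=5,fy=5,interpolation=2))
```

```text
[629.89018168  16.56517494  80.46002598] [-3.14139769e+00  1.00473270e-04  1.82833434e-02] 61.37295976771478 34.99936491250992
```

View pics/s2.png

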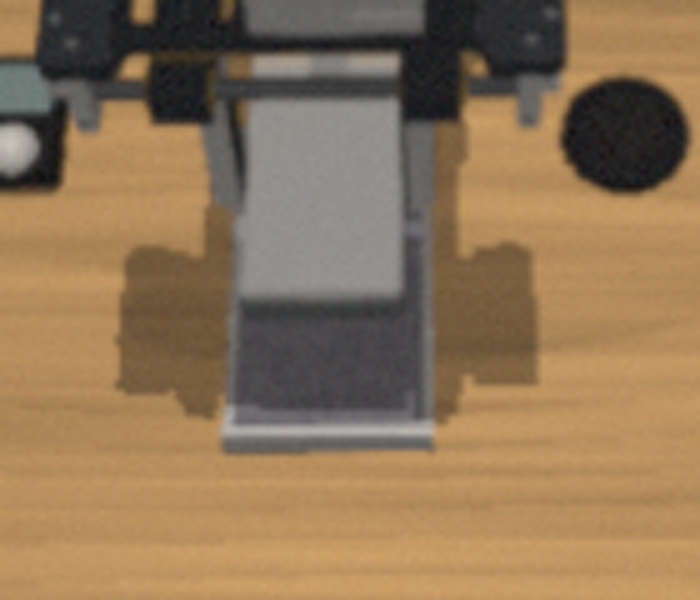

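The crop shows the case held over the cradle and parallel to it; the parallax accounts for the small lateral offset. I lower it.

Request:
{"api": "carry_out", "payload": {
  "deltas": [
    {"dp":[0,1,12],"roll":0,"gripper":-1},
    {"dp":[0,1,30],"roll":0,"gripper":-1},
    {"dp":[0,1,48],"roll":0,"gripper":-1},
    {"dp":[0,1,60],"roll":0,"gripper":-1},
    {"dp":[0,1,65],"roll":0,"gripper":-1},
    {"dp":[0,1,67],"roll":0,"gripper":-1},
    {"dp":[0,1,68],"roll":0,"gripper":-1},
    {"dp":[0,1,68],"roll":0,"gripper":-1},
    {"dp":[0,1,68],"roll":0,"gripper":-1}
  ]
}}

```text
clock: 27.1
eef_pos: [630.4, 14.5, 13.2]
eef_rot: [3.142, -0.001, 0.018]
wrist_force: [-0.1, 0.4, -1.9]
finger_gap: 62.0
finger_force: 35.0
```

Request:
{"api": "carry_out", "payload": {
  "deltas": [
    {"dp":[0,0,1],"roll":0,"gripper":-1},
    {"dp":[0,0,1],"roll":0,"gripper":-1},
    {"dp":[0,0,1],"roll":0,"gripper":-1}
  ]
}}

```text
clock: 27.35
eef_pos: [630.4, 14.4, 12.2]
eef_rot: [3.142, -0.001, 0.017]
wrist_force: [-0.2, 0.3, 3.3]
finger_gap: 61.8
finger_force: 35.0
```

Request:
{"api": "carry_out", "payload": {
  "deltas": [
    {"dp":[0,0,0],"roll":0,"gripper":0.5},
    {"dp":[0,0,0],"roll":0,"gripper":0.7},
    {"dp":[0,0,0],"roll":0,"gripper":0.7},
    {"dp":[0,0,0],"roll":0,"gripper":0.7},
    {"dp":[0,0,-10],"roll":0,"gripper":0.7},
    {"dp":[0,0,-35],"roll":0,"gripper":0.7},
    {"dp":[0,0,-70],"roll":0,"gripper":0.7},
    {"dp":[0,0,-105],"roll":0,"gripper":0.7},
    {"dp":[0,0,-140],"roll":0,"gripper":0.7},
    {"dp":[0,0,-170],"roll":0,"gripper":0.7},
    {"dp":[0,0,-185],"roll":0,"gripper":0.7},
    {"dp":[0,0,-188],"roll":0,"gripper":0.7}
  ]
}}

```text
clock: 28.35
eef_pos: [630.9, 14.4, 203.9]
eef_rot: [3.141, -0.006, 0.017]
wrist_force: [0.3, -0.0, -0.1]
finger_gap: 79.7
finger_force: 0.0
```

Run:
```python
from h import *
im,c=shot("wrist","w11"); s=read_state(); print(s["eef_pos"],s["eef_rot"],s["clock"])
for l,z in dict(case_mid=30,cradle_top=6,plug_mid=28,coaster_top=6).items():
    for p,m,b in cuts("wrist",[l])[l]: print(l,round(p,2),np.round(b),*rect(c,m,z))
im,c=shot("scene")
for l,z in dict(case_mid=30,battery_small_mid=30,battery_large_mid=36,plug_mid=28,hood_mid=36,meter_mid=18).items():
    for p,m,b in cuts("scene",[l])[l]: print(l,round(p,2),np.round(b),*rect(c,m,z))
```

```text
[630.46386087  14.40764972 201.97050285] [ 3.14138259 -0.00366944  0.01745609] 28.4
case_mid 0.76 [252. 138. 314. 241.] [630.6  13.9] [112.   61.4] 0.8
cradle_top 0.73 [241. 121. 325. 249.] [628.9  13.8] [154.6  88.2] 1.4
plug_mid 0.65 [283. 299. 301. 329.] [481.9   0.7] [36.6 20.3] 0.9
plug_mid 0.59 [ 26. 292.  87. 308.] [498.  279.8] [69.5 17.1] 96.4
coaster_top 0.61 [271. 286. 312. 327.] [480.5  -1.1] [49.4 49. ] 0.5
case_mid 0.97 [236. 215. 276. 268.] [634.1  16.2] [122.8  64.8] 1.3
battery_small_mid 0.87 [130. 172. 152. 194.] [ 481.6 -257.9] [68.6 39.3] 23.0
battery_small_mid 0.84 [335. 285. 357. 313.] [752.4 191.7] [57.  39.5] 2.7
battery_small_mid 0.65 [415. 226. 446. 252.] [623.  383.9] [58.4 51. ] 42.1
hood_mid 0.93 [104. 226. 142. 269.] [ 653.7 -256.7] [92.5 70.7] 45.9
hood_mid 0.34 [244. 185. 262. 200.] [504.    5.6] [40.7 35.9] 93.4
meter_mid 0.84 [183. 203. 205. 229.] [ 557.5 -125.1] [69.1 42.6] 1.1
```

View pics/w11.png

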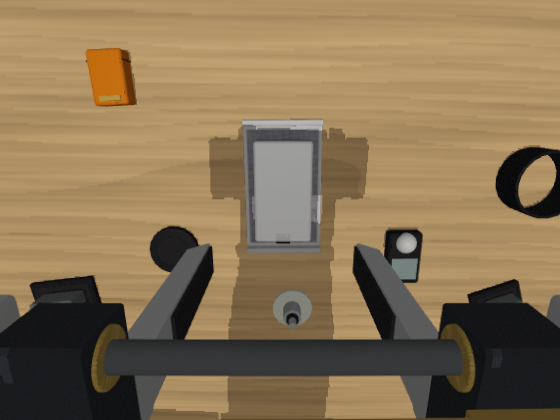

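The case (283,190) lies centred between the end stops. The plug stands on the coaster, and the hood and meter are where they started. I hand in.

```bash
python3 -c "
from cell import manip; print(manip.sign_off())"
```

```text
the job is handed in; nothing more can be done
None
```

The job is handed in at about 29 s on the robot clock: the plug, both batteries and the case are each set down centred on their own places (about 3 mm or better by my camera measurements), and the hood and meter have not moved; the hand-in gave no verdict.

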